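Test a pump shaft freewheel by its lever

TASK

Test the freewheel on the pedestal with the toothed wheel, working it by the upright grip of its lever: swing the lever anticlockwise seen from above, the way it runs loose, round to its stop. Then swing it back clockwise, the way it grips and carries the wheel along, until the brass pointer on the wheel points at the upright tab on the pedestal, and let go. Move the toothed wheel by the lever only, and leave alone the lever of the similar pedestal with the smooth disc.

Things in the scene. Friction and masses are not known exactly. Their poses are not given: they have to be found in the camera images.
- freewheel: Fixed dark grey bearing pedestal with the TOOTHED dark steel wheel (83 mm wide, 20 saw teeth, top at 116 mm); foot 156 mm, top plate 132 mm wide at 90 mm. Origin: underside centre, on the axis of wheel and lever; z up; x points to the light grey upright tab (radius 57 mm, top 125 mm), the pointer's mark. Brass pointer on the wheel: axis to radius 38 mm, 8 mm wide.
- lever (a joint): Freewheel lever's angle, rad, growing anticlockwise from above: 0 at the clockwise stop pin (lever then points 137 deg anticlockwise of the pedestal's x), 1.45 at the other. Anticlockwise it runs loose over the teeth (under 2 N at the grip). Clockwise it is loose for up to a tooth (0.31 rad), then a plunger catches and the wheel turns along, rad for rad (about 3 N). Stays where left.
- wheel (a joint): Angle of the toothed wheel, rad, growing anticlockwise from above: 0 with the pointer right at the tab; starts 0.62 to 0.85. Friction (0.2 N m) keeps it where it is left; the lever can carry it clockwise only.
- lever_grip (a point): Point on the freewheel lever's grip, a plain upright steel post 22 mm in diameter, 105 mm from the axis, rising from 101 to 173 mm above the table; the point is on its centre line, 152 mm above the table. The post is one with the lever and may turn between the fingers. All else on the pedestal stays below 127 mm.
- plain_grip (a point): The same point on the like post of the other pedestal, the one with a SMOOTH disc in place of the toothed wheel: not to be moved.
Things that resemble listed ones, but are neither listed nor needed, are in the scene too. What is shaped like the freewheel but green is not meant.

How it is judged:
By the outcome, as a careful person would: the job done as asked, in the order asked, and still so for the second after the job is handed in, with the robot touching nothing.
It also fails if it takes over 42 s, if anything falls off the work surface, if the arm or the gripper's body presses on something with over 40 N, if the wrist force passes 120 N, or if a joint passes its speed limit or range.

ROBOT

A 6-joint arm with a two-finger parallel gripper is mounted at the origin on the work surface. World frame = base frame: x ahead of the robot, y to its left, z up, the work surface at z = 0. Lengths are in m, angles in rad, forces in N, time in s.
With the tool pointing down it reaches from about 0.3 to 0.95 m from the base axis. Payload 3.1 kg.
Tool frame: the origin (TCP) lies at the very end of the fingers, on their centre line; the grasp point (between the pads) lies 19 mm behind it; z points along the fingers, y is the line along which they close (so a half turn about z gives the same grasp; the last joint's range is limited). The gripper opens to 85 mm and grips with 20 to 120 N. Pads are 22 mm wide; open, the fingers measure 114 mm over their backs; the gripper's body (76 mm by 85 mm) begins 54 mm behind the grasp point. The pads swing forward as they close: fully open they stand 13 mm farther back than shut.
Start: joints at [-1.212, 0.308, 1.634, -0, 1.2, -0.07], TCP at [0.26, -0.568, 0.231] pointing down, gripper open.
Joint ranges: [-3.06, 3.06], [-0.79, 1.96], [0.05, 2.63], [-1.19, 4.34], [0.05, 2.64], [-2.94, 2.94]. Speed limits (rad/s): [2.79, 2.79, 3.14, 3.14, 3.14, 3.14].

INTERFACE

Orientations are given as [roll, pitch, yaw] about the fixed x, y, z axes, in that order (R = Rz(yaw) Ry(pitch) Rx(roll)).
In Python, from plant import get_obs, cams, bot gives the robot as it stands. The module is installed in compiled form; this text tells all that it offers.
- The arm moves only by the shell command python3 -m handwheel 'ROWS'. ROWS is a JSON object of lists of equal length, an entry for each row: "slide": the shift along the tool's x, y, z in m, a list of three; "dr": the turn, a rotation vector about the tool's x, y, z in degrees, a list of three; "claw": the closure, from -1 (fully open) to 1 (shut). In form: {"slide": [[tx, ty, tz], ...], "dr": [[ax, ay, az], ...], "claw": [claw, ...]}. A call has 1 to 5 rows; each row shifts and turns the commanded pose from where the row before left it, along the tool's axes as they then stand; what a row does not reach is not made up. A row lasts 1/12 s, in which the tool goes at most 41.7 mm and 7.16 degrees, less where a joint would pass 70% of its speed; a pose out of reach is approached as far as the arm can. A call is refused whole if a number of a shift passes 0.0417 or a number of a turn 7.16, either way. A call with a gripper value outside its range is refused whole. The fingers move at their own pace and stop on an object; the grip force is fixed at half the most. Time passes only in rows, so rows that do not move let the fingers close. It gives the time, the measured TCP pose, the force, the opening and the grip force at its end, in the units of the state.
- get_obs(): the state, without advancing time (a new reading comes with each control period).
- cams.read_camera(name): name is "scene" or "side" or "wrist"; returns the picture (400x640x3 uint8, blue, green, red); there is no depth.
- cams.calibration(name): a dict with "mtx" (3x3 intrinsics, pixels), "k1" (the pictures are not rectified: a ray, as slopes to the right and down, at radius r is drawn at 1 + k1 r^2 times it, then the intrinsics apply), "R" (3x3) and "t" (3): a world point X has camera coordinates R X + t. Camera axes: x right, y down, z forward; pixel columns grow to the right and rows downward; lengths in m; the calibration is good to about 2 mm. A picture is of the moment at which its call begins: read the wrist's pose just before it. calibration takes no time and is no camera call; for the wrist camera it gives the pose at the moment of the call.
- bot.sign_off(): hands the job in; it is judged then, once.
Trained networks look in the newest picture that a camera, given by its name, has taken for a name from the list of things; names that differ only in an ending like _2 or _b are one class to them, and where a whole thing is asked for, a point or a joint stands for the part that bears it (a point fixed in the world has none). Each returns a list of dicts, best first, with "conf" (0 to 1); they miss things now and then, are a little off and sometimes report something else, mostly with a low value. They report only what shows in the picture. A call takes as long as a camera call. They do not tell look-alikes from the thing itself.
- cams.recognise(camera, target): "xyz" ([x, y, z] in m, in the coordinates of the camera as it stood for that picture, good to about 4 mm: the middle of the surface that is visible of it).
- cams.pinpoint(camera, target): "xyz" ([x, y, z] in m, in the coordinates of the camera as it stood for that picture, good to about 4 mm: a listed point, or the origin of a listed thing).
The state is a dict: "time_s": time; "qpos": joint angles; "joint_velocities": joint speeds; "tau": joint torques, N m; "ee_pos": TCP position; "tool_rot": TCP orientation; "force": force on the tool from outside, world axes, zero at the start; "torque": the same for the moment, N m; "finger_gap": opening from 0.0 (shut) to 1.0 (fully open); "gripper_force": force on a finger pad.
Only numpy, scipy, OpenCV 4.12 (cv2) and the standard library are available. Lean on these libraries where they do the work, as an engineer would, in place of code of your own. Each camera call takes 0.05 s, during which the arm holds its last target. There are 200 camera calls.

## Working session

There is one attempt and no reset: what is moved stays moved. The work goes in short steps, Python scripts to look and compute and a shell command to move; the robot and the scene stay as the last step left them, time stands still between calls to the robot, and variables do not carry over. Pictures are saved under pics/ and viewed, at most 10 in all, crops included, and the job is handed in when it is done.

```bash
mkdir -p pics; cat > h.py <<'E'
import numpy as np, cv2
from plant import get_obs, cams, bot
def cal(n):
    c=cams.calibration(n); return {k:np.array(v) for k,v in c.items()}
def w(c,p): return c['R'].T@(np.array(p)-c['t'])
def pix(c,X):
    p=c['R']@np.array(X)+c['t']; s=p[:2]/p[2]; s=s*(1+c['k1']*(s@s)); m=c['mtx']
    return np.array([m[0,0]*s[0]+m[0,2],m[1,1]*s[1]+m[1,2]])
def onplane(c,uv,z):
    m=c['mtx']; d=(np.array(uv,float)-[m[0,2],m[1,2]])/[m[0,0],m[1,1]]; s=d.copy()
    for _ in range(20): s=d/(1+c['k1']*(s@s))
    r=c['R'].T@np.array([*s,1]); o=-c['R'].T@c['t']; return o+r*(z-o[2])/r[2]
E
python3 - <<'E'
from h import *
for n in ['scene','side']:
    c=cal(n); im=cams.read_camera(n); cv2.imwrite(f'pics/{n}0.png',im)
    for f,t in [('pinpoint','freewheel'),('pinpoint','lever_grip')]:
        for r in getattr(cams,f)(n,t): 
            X=w(c,r['xyz']); print(n,t,round(r['conf'],2),X.round(3),pix(c,X).round())
print(get_obs())
E
```

```text
scene freewheel 0.81 [0.337 0.606 0.001] [422. 297.]
scene freewheel 0.62 [0.581 0.199 0.001] [281. 253.]
scene freewheel 0.58 [ 0.185  0.344 -0.002] [399. 235.]
scene lever_grip 0.56 [0.101 0.405 0.154] [435. 198.]
scene lever_grip 0.55 [0.493 0.249 0.154] [311. 214.]
side freewheel 0.81 [ 0.188  0.341 -0.003] [358. 282.]
side freewheel 0.59 [ 0.584  0.193 -0.002] [266. 223.]
side freewheel 0.59 [0.34  0.607 0.004] [260. 327.]
side lever_grip 0.77 [0.257 0.675 0.155] [270. 310.]
side lever_grip 0.72 [0.1   0.406 0.151] [386. 258.]
side lever_grip 0.68 [0.497 0.247 0.151] [277. 196.]
{'time_s': 0.3, 'qpos': array([-1.21171215e+00,  3.08429042e-01,  1.63426315e+00, -1.37882075e-05,
        1.19964186e+00, -6.96729465e-02]), 'joint_velocities': array([-0.00083503, -0.00353921, -0.00407188, -0.00066275, -0.00133032,
       -0.00070816]), 'tau': array([ 1.06772350e-04, -4.14750266e+01, -2.76453191e+01, -1.10924195e-04,
        6.44764717e-03, -1.70668250e-05]), 'ee_pos': array([ 0.25973521, -0.56819434,  0.2308459 ]), 'tool_rot': array([-3.14085216e+00, -3.87994212e-05,  4.28762112e-01]), 'force': array([-0.26099306, -0.61481181,  0.78033786]), 'torque': array([-0.03351586,  0.00188585, -0.02156311]), 'gripper_force': 0.0, 'finger_gap': 0.9984190086635973}
```

View pics/scene0.png

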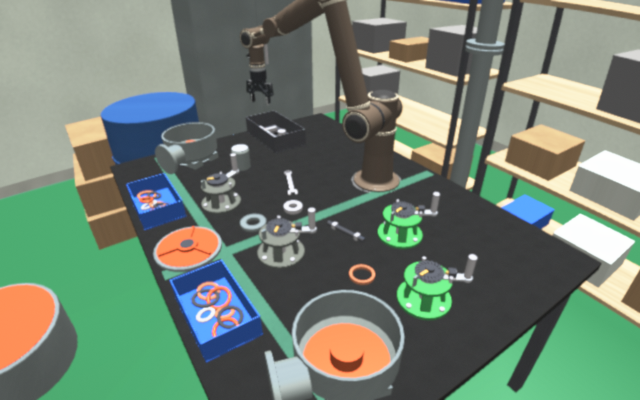

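View pics/side0.png

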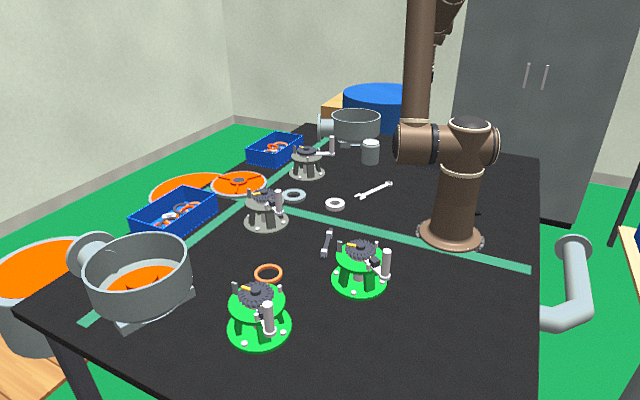

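Two grey candidates: scene (281,240) / side (266,205), and scene (220,190) / side (307,160). The green ones at scene (402,220) and (425,285) are ruled out. I'll enlarge both grey ones.

```bash
python3 - <<'E'
from h import *
s=cv2.imread('pics/scene0.png'); d=cv2.imread('pics/side0.png')
f=lambda im,u,v: cv2.resize(im[v-37:v+37,u-50:u+50],(400,296),interpolation=cv2.INTER_CUBIC)
cv2.imwrite('pics/crop1.png',np.vstack([np.hstack([f(s,285,232),f(s,225,182)]),np.hstack([f(d,266,205),f(d,312,160)])]))
E
```

```text
(no output)
```

View pics/crop1.png

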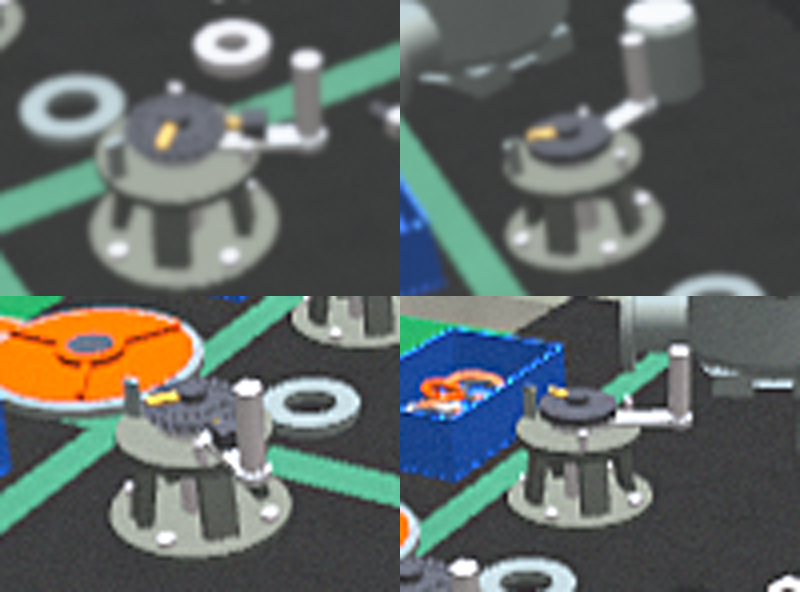

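The near one (scene 281,240) is the freewheel: its saw teeth and plunger show in the side crop at (190,405). The far one has a smooth disc. In the scene crop the tab top is at about (117,138), pixel (264,229.5). In the side crop it is at about (131,380), pixel (249,189).

```bash
python3 - <<'E'
from h import *
C=np.array([.5825,.196,0])
a,b=cal('scene'),cal('side')
ang=lambda p:np.degrees(np.arctan2(p[1]-C[1],p[0]-C[0]))
for c,uv,z in [(a,(264.2,230),.125),(b,(248.8,189),.125),(a,(311.5,209.5),.173),(b,(278,190),.173)]:
    p=onplane(c,uv,z); print(p.round(3),ang(p).round(1),np.hypot(*(p-C)[:2]).round(3))
print('pointer tips',[ (onplane(c,uv,.117).round(3),ang(onplane(c,uv,.117))) for c,uv in [(a,(275,231)),(b,(253,193.5))]])
print('plain',onplane(a,(221,202),0), onplane(a,(233,156),.173))
o=get_obs(); from scipy.spatial.transform import Rotation as R
M=R.from_euler('xyz',o['tool_rot']).as_matrix(); print(M.round(3))
print('toolframe delta to grip, z .27', M.T@(np.array([.496,.248,.27])-o['ee_pos']))
w_=cal('wrist'); print('cam in world',-w_['R'].T@w_['t'], w_['R'][2])
E
```

```text
[0.636 0.206 0.125] 11.0 0.054
[0.635 0.204 0.125] 8.4 0.053
[0.492 0.254 0.173] 147.5 0.108
[0.493 0.247 0.173] 150.5 0.103
pointer tips [(array([0.606, 0.22 , 0.117]), np.float64(45.58777458352235)), (array([0.613, 0.212, 0.117]), np.float64(27.863553766415922))]
plain [ 0.63052699 -0.21481052  0.        ] [ 0.54475214 -0.23736596  0.173     ]
[[ 0.909  0.416 -0.   ]
 [ 0.416 -0.909  0.001]
 [ 0.    -0.001 -1.   ]]
toolframe delta to grip, z .27 [ 0.55420882 -0.64411615 -0.03865565]
cam in world [ 0.33268626 -0.53513855  0.37386773] [-0.28526822 -0.12863775 -0.94977596]
```

```bash

python3 -m handwheel '{"slide":[[0.026,-0.03,-0.008],[0.026,-0.03,-0.008],[0.026,-0.03,-0.008],[0.026,-0.03,-0.008],[0.026,-0.03,-0.007]],"dr":[[0,0,0],[0,0,0],[0,0,0],[0,0,0],[0,0,0]],"claw":[-1,-1,-1,-1,-1]}'
python3 -m handwheel '{"slide":[[0.026,-0.03,0],[0.026,-0.03,0],[0.026,-0.03,0],[0.026,-0.03,0],[0.026,-0.03,0]],"dr":[[0,0,0],[0,0,0],[0,0,0],[0,0,0],[0,0,0]],"claw":[-1,-1,-1,-1,-1]}'
python3 -m handwheel '{"slide":[[0.026,-0.03,0],[0.026,-0.03,0],[0.026,-0.03,0],[0.026,-0.03,0],[0.026,-0.03,0]],"dr":[[0,0,0],[0,0,0],[0,0,0],[0,0,0],[0,0,0]],"claw":[-1,-1,-1,-1,-1]}'
python3 -m handwheel '{"slide":[[0.026,-0.03,0],[0.026,-0.03,0],[0.026,-0.03,0],[0.026,-0.03,0],[0.026,-0.03,0]],"dr":[[0,0,0],[0,0,0],[0,0,0],[0,0,0],[0,0,0]],"claw":[-1,-1,-1,-1,-1]}'
python3 -m handwheel '{"slide":[[0,0,0],[0,0,0],[0,0,0],[0,0,0],[0,0,0]],"dr":[[0,0,7],[0,0,7],[0,0,7],[0,0,7],[0,0,7]],"claw":[-1,-1,-1,-1,-1]}'
python3 -m handwheel '{"slide":[[0,0,0],[0,0,0],[0,0,0]],"dr":[[0,0,7],[0,0,7],[0,0,7]],"claw":[-1,-1,-1]}'
cat > look.py <<'E'
from h import *
import sys
from scipy.spatial.transform import Rotation as R
c=cal('wrist'); im=cams.read_camera('wrist'); cv2.imwrite(f'pics/{sys.argv[1]}.png',im)
for t in ['freewheel','lever_grip']:
    for r in cams.pinpoint('wrist',t)[:2]:
        X=w(c,r['xyz']); print(t,round(r['conf'],2),X.round(4),pix(c,X).round())
o=get_obs(); M=R.from_euler('xyz',o['tool_rot']).as_matrix()
print(o['time_s'],o['ee_pos'].round(4),o['tool_rot'].round(4),o['force'].round(1),o['qpos'].round(2)); print(M.round(3))
E
python3 look.py w1
```

```text
time_s: 0.72
ee_pos: [0.3159, -0.3763, 0.2706]
tool_rot: [3.141, -0.0, 0.428]
force: [1.2, 0.2, -0.3]
finger_gap: 0.993
gripper_force: 0.0
time_s: 1.13
ee_pos: [0.3717, -0.1857, 0.2706]
tool_rot: [3.141, -0.001, 0.428]
force: [0.6, -0.4, 0.1]
finger_gap: 0.999
gripper_force: 0.0
time_s: 1.55
ee_pos: [0.4276, 0.0049, 0.2707]
tool_rot: [3.141, -0.001, 0.429]
force: [0.7, 0.1, 0.9]
finger_gap: 1.001
gripper_force: 0.0
time_s: 1.97
ee_pos: [0.4834, 0.1956, 0.2704]
tool_rot: [3.141, -0.0, 0.429]
force: [1.4, -1.1, -0.1]
finger_gap: 1.0
gripper_force: 0.0
time_s: 2.38
ee_pos: [0.4832, 0.1937, 0.2702]
tool_rot: [3.141, 0.0, -0.187]
force: [-0.7, -0.4, 0.5]
finger_gap: 1.003
gripper_force: 0.0
time_s: 2.63
ee_pos: [0.4832, 0.1935, 0.2702]
tool_rot: [3.142, 0.0, -0.555]
force: [-0.6, 0.1, -0.2]
finger_gap: 0.999
gripper_force: 0.0
freewheel 0.86 [ 1.81e-01  3.48e-01 -1.00e-04] [338. 355.]
freewheel 0.7 [0.5827 0.1953 0.0007] [278.  94.]
2.7833 [0.4833 0.1934 0.2703] [-3.1416 -0.     -0.5457] [-0.6  0.9 -0. ] [ 0.3   0.07  1.84 -0.    1.24  2.41]
[[ 0.855 -0.519  0.   ]
 [-0.519 -0.855 -0.   ]
 [ 0.    -0.    -1.   ]]
```

View pics/w1.png

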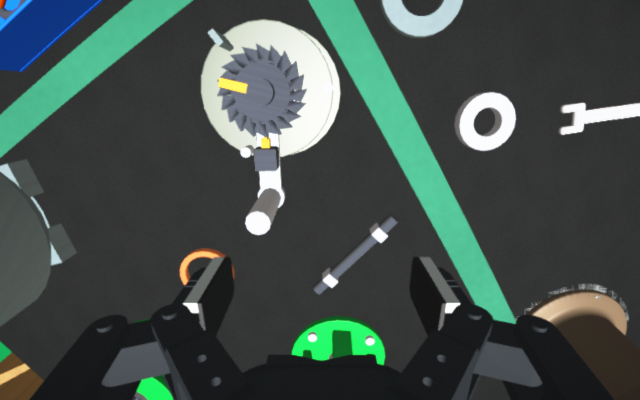

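Wrist picture: toothed wheel at (260,93), post top at (258,223), tab at (214,36), pointer tip at (221,84) and a stop pin next to the lever at (246,152). This is the right pedestal.

```bash
python3 - <<'E'
from h import *
c=cal('wrist'); C=np.array([.5827,.1957,0])
print('hub',onplane(c,(261,92),.116))
for n,uv,z in [('tab',(212,32),.125),('post',(258,224),.173),('ptip',(219.5,83.5),.117),('pbase',(247,89),.117)]:
    p=onplane(c,uv,z); d=p-C; print(n,p.round(4),np.degrees(np.arctan2(d[1],d[0])).round(1),np.hypot(*d[:2]).round(4))
o=get_obs(); 
from scipy.spatial.transform import Rotation as R
M=R.from_euler('xyz',o['tool_rot']).as_matrix(); print(M.T@(onplane(c,(258,224),.173)-o['ee_pos']))
E
```

```text
hub [0.58354659 0.19650112 0.116     ]
tab [0.6444 0.203  0.125 ] 6.7 0.0622
post [0.4922 0.25   0.173 ] 149.0 0.1055
ptip [0.6093 0.2242 0.117 ] 47.0 0.039
pbase [0.5923 0.2057 0.117 ] 46.3 0.0138
[-0.02167495 -0.05298946  0.0972822 ]
```

```bash

python3 -m handwheel '{"slide":[[-0.011,-0.0265,0],[-0.011,-0.0265,0],[0,0,0.034],[0,0,0.034],[0,0,0.034]],"dr":[[0,0,0],[0,0,0],[0,0,0],[0,0,0],[0,0,0]],"claw":[-1,-1,-1,-1,-1]}'
python3 -m handwheel '{"slide":[[0,0,0.033],[0,0,0],[0,0,0]],"dr":[[0,0,0],[0,0,0],[0,0,0]],"claw":[-1,-1,-1]}'
python3 look.py w2
```

```text
time_s: 3.2
ee_pos: [0.4929, 0.2511, 0.1681]
tool_rot: [-3.139, -0.002, -0.544]
force: [0.0, 0.2, -1.0]
finger_gap: 1.001
gripper_force: 0.0
time_s: 3.45
ee_pos: [0.4904, 0.2494, 0.1335]
tool_rot: [3.137, 0.003, -0.547]
force: [0.3, 0.9, 0.8]
finger_gap: 1.001
gripper_force: 0.0
freewheel 0.8 [5.822e-01 1.935e-01 4.000e-04] [320.  61.]
lever_grip 0.76 [0.4935 0.2514 0.152 ] [314. 276.]
3.6 [0.4944 0.251  0.1381] [-3.1374e+00 -3.0000e-03 -5.4780e-01] [0.4 0.3 0. ] [0.39 0.28 1.88 0.   0.98 2.51]
[[ 0.854 -0.521  0.005]
 [-0.521 -0.854  0.002]
 [ 0.003 -0.004 -1.   ]]
```

View pics/w2.png

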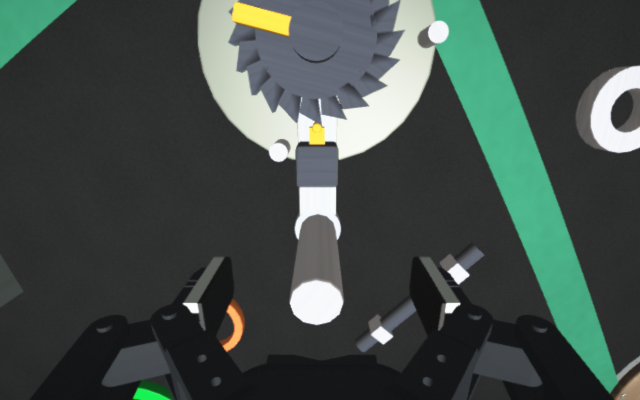

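The post (317,300) is centred between the open fingers and the stop pins are at (279,152) and (438,32). Closing now.

```bash

python3 -m handwheel '{"slide":[[0,0,0],[0,0,0],[0,0,0],[0,0,0],[0,0,0]],"dr":[[0,0,0],[0,0,0],[0,0,0],[0,0,0],[0,0,0]],"claw":[1,1,1,1,1]}'
python3 -m handwheel '{"slide":[[0,0,0],[0,0,0],[0,0,0],[0,0,0]],"dr":[[0,0,0],[0,0,0],[0,0,0],[0,0,0]],"claw":[1,1,1,1]}'
python3 -c "
from h import *
o=get_obs();print(o['ee_pos'],o['tool_rot'],o['force'],o['qpos'])"
```

```text
time_s: 4.02
ee_pos: [0.4924, 0.2502, 0.1358]
tool_rot: [-3.141, -0.0, -0.549]
force: [-0.7, 0.5, -0.5]
finger_gap: 0.298
gripper_force: 0.0
time_s: 4.35
ee_pos: [0.4924, 0.2504, 0.1358]
tool_rot: [-3.141, -0.0, -0.549]
force: [-0.8, -0.6, 4.8]
finger_gap: 0.245
gripper_force: 58.6
[0.49243484 0.25038992 0.13584559] [-3.14090909e+00 -2.11069464e-04 -5.48708809e-01] [-0.81350313 -0.57677942  4.82336539] [3.91445613e-01 2.81844347e-01 1.88089082e+00 2.80418429e-04
 9.78180962e-01 2.51079413e+00]
```

```bash

python3 -m handwheel '{"slide":[[0.0003,0.0055,0],[0.0006,0.011,0],[0.0006,0.011,0],[0.0006,0.011,0]],"dr":[[0,0,-3],[0,0,-6],[0,0,-6],[0,0,-6]],"claw":[1,1,1,1]}'
python3 -m handwheel '{"slide":[[0.0006,0.011,0],[0.0006,0.011,0],[0.0006,0.011,0],[0.0006,0.011,0]],"dr":[[0,0,-6],[0,0,-6],[0,0,-6],[0,0,-6]],"claw":[1,1,1,1]}'
python3 -m handwheel '{"slide":[[0.0006,0.011,0],[0.0006,0.011,0],[0.0006,0.011,0],[0.0006,0.011,0]],"dr":[[0,0,-6],[0,0,-6],[0,0,-6],[0,0,-6]],"claw":[1,1,1,1]}'
cat > ang.py <<'E'
from h import *
o=get_obs(); d=o['ee_pos'][:2]-[.5827,.196]
print('t',round(o['time_s'],2),o['ee_pos'].round(4),'r',np.hypot(*d).round(4),'ang',(np.degrees(np.arctan2(d[1],d[0]))%360).round(2),'yaw',np.degrees(o['tool_rot'][2]).round(2),o['force'].round(1),o['finger_gap'])
E
python3 ang.py
```

```text
time_s: 4.68
ee_pos: [0.4789, 0.2141, 0.1359]
tool_rot: [-3.141, -0.001, -0.177]
force: [1.2, -0.1, 4.2]
finger_gap: 0.245
gripper_force: 59.0
time_s: 5.02
ee_pos: [0.4804, 0.1699, 0.1359]
tool_rot: [3.141, -0.001, 0.242]
force: [1.4, -1.1, 3.3]
finger_gap: 0.246
gripper_force: 59.1
time_s: 5.35
ee_pos: [0.4997, 0.1302, 0.1359]
tool_rot: [3.141, -0.001, 0.66]
force: [0.6, 0.2, 3.7]
finger_gap: 0.238
gripper_force: 59.0
t 5.35 [0.4997 0.1302 0.1359] r 0.1059 ang 218.39 yaw 37.81 [0.6 0.2 3.7] 0.2380607969468485
```

```bash

python3 -m handwheel '{"slide":[[0.0003,0.0073,0],[0.0003,0.0073,0],[0.0001,0.0037,0],[0,0.0018,0],[0,0,0]],"dr":[[0,0,-4],[0,0,-4],[0,0,-2],[0,0,-1],[0,0,0]],"claw":[1,1,1,1,1]}'; python3 ang.py
python3 -m handwheel '{"slide":[[0,0.0018,0],[0,0.0018,0],[0,0,0]],"dr":[[0,0,-1],[0,0,-1],[0,0,0]],"claw":[1,1,1]}'; python3 ang.py
```

```text
time_s: 5.77
ee_pos: [0.5109, 0.1185, 0.1358]
tool_rot: [-3.135, -0.0, 0.846]
force: [-6.9, 6.0, 9.7]
finger_gap: 0.244
gripper_force: 60.1
t 5.77 [0.5109 0.1185 0.1358] r 0.1057 ang 227.19 yaw 48.46 [-6.9  6.   9.7] 0.24382290055508576
time_s: 6.02
ee_pos: [0.5111, 0.1187, 0.1357]
tool_rot: [-3.128, -0.0, 0.88]
force: [-13.0, 14.3, 13.1]
finger_gap: 0.241
gripper_force: 61.5
t 6.02 [0.5111 0.1187 0.1357] r 0.1054 ang 227.2 yaw 50.4 [-13.   14.3  13.1] 0.24066173962763446
```

```bash
python3 look.py w3
```

```text
freewheel 0.96 [0.5851 0.1958 0.0009] [333.  63.]
lever_grip 0.86 [0.5104 0.1195 0.15  ] [319. 273.]
6.1667 [0.5111 0.1187 0.1357] [-3.129e+00 -2.000e-04  8.797e-01] [-11.9  14.   13.3] [0.14 0.24 1.94 0.01 0.97 0.82]
[[ 0.637  0.77  -0.01 ]
 [ 0.771 -0.637  0.008]
 [ 0.    -0.013 -1.   ]]
```

View pics/w3.png

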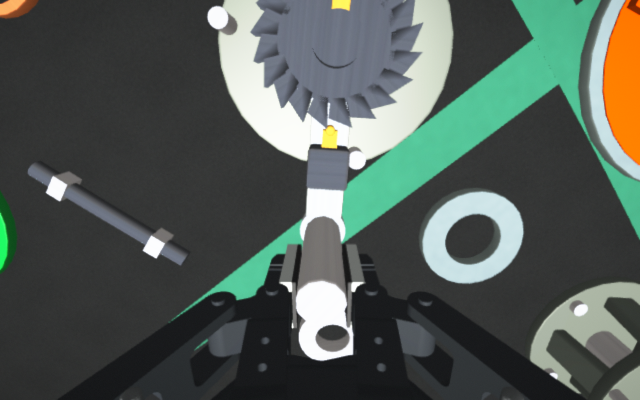

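The lever lies against the second stop pin (357,158). Swinging back clockwise about 34°, still short of the tab, then I'll let go and look.

```bash

python3 -m handwheel '{"slide":[[0.0003,-0.0073,0],[0.0003,-0.0073,0],[0.0003,-0.0073,0],[0.0003,-0.0073,0],[0.0003,-0.0073,0]],"dr":[[0,0,4],[0,0,4],[0,0,4],[0,0,4],[0,0,4]],"claw":[1,1,1,1,1]}'; python3 ang.py
python3 -m handwheel '{"slide":[[0.0003,-0.0073,0],[0.0003,-0.0073,0],[0.0003,-0.0073,0],[0.0003,-0.0073,0],[0,0,0]],"dr":[[0,0,4],[0,0,4],[0,0,4],[0,0,4],[0,0,0]],"claw":[1,1,1,1,1]}'; python3 ang.py
python3 -m handwheel '{"slide":[[0,0,0],[0,0,0],[0,0,0],[0,0,0],[0,0,0]],"dr":[[0,0,0],[0,0,0],[0,0,0],[0,0,0],[0,0,0]],"claw":[-1,-1,-1,-1,-1]}'; python3 ang.py
python3 -m handwheel '{"slide":[[0,0,-0.025],[0,0,-0.025],[0.01,0,-0.025],[0.01,0,-0.025],[0,0,0]],"dr":[[0,0,0],[0,0,0],[0,0,0],[0,0,0],[0,0,0]],"claw":[-1,-1,-1,-1,-1]}'
python3 -m handwheel '{"slide":[[0,0,0],[0,0,0]],"dr":[[0,0,0],[0,0,0]],"claw":[-1,-1]}'
python3 look.py w4
```

```text
time_s: 6.58
ee_pos: [0.4918, 0.1424, 0.1358]
tool_rot: [-3.141, -0.0, 0.532]
force: [-0.8, 1.2, 5.3]
finger_gap: 0.243
gripper_force: 59.5
t 6.58 [0.4918 0.1424 0.1358] r 0.1055 ang 210.53 yaw 30.47 [-0.8  1.2  5.3] 0.24265730739234567
time_s: 7.0
ee_pos: [0.4807, 0.1702, 0.1358]
tool_rot: [-3.141, -0.0, 0.255]
force: [-2.6, 0.5, 5.9]
finger_gap: 0.244
gripper_force: 59.6
t 7.0 [0.4807 0.1702 0.1358] r 0.1052 ang 194.19 yaw 14.59 [-2.6  0.5  5.9] 0.24350506581218662
time_s: 7.42
ee_pos: [0.4808, 0.1684, 0.1349]
tool_rot: [3.141, 0.001, 0.254]
force: [0.2, 0.1, -0.6]
finger_gap: 0.931
gripper_force: 0.0
t 7.42 [0.4808 0.1684 0.1349] r 0.1055 ang 195.16 yaw 14.55 [ 0.2  0.1 -0.6] 0.931109314867227
time_s: 7.83
ee_pos: [0.5058, 0.1749, 0.2415]
tool_rot: [3.141, -0.013, 0.254]
force: [1.2, 0.6, -0.2]
finger_gap: 1.001
gripper_force: 0.0
time_s: 8.0
ee_pos: [0.4995, 0.1735, 0.2344]
tool_rot: [3.142, 0.002, 0.254]
force: [0.7, -0.2, -1.2]
finger_gap: 0.999
gripper_force: 0.0
freewheel 0.78 [ 5.831e-01  1.949e-01 -2.000e-04] [322.  90.]
lever_grip 0.76 [0.4787 0.1685 0.1509] [321. 230.]
8.15 [0.4987 0.1734 0.2333] [3.1416 0.0039 0.2542] [-0.1  0.7  0.7] [ 0.25  0.12  1.86 -0.    1.17  1.57]
[[ 0.968  0.251 -0.004]
 [ 0.251 -0.968 -0.001]
 [-0.004  0.    -1.   ]]
```

View pics/w4.png

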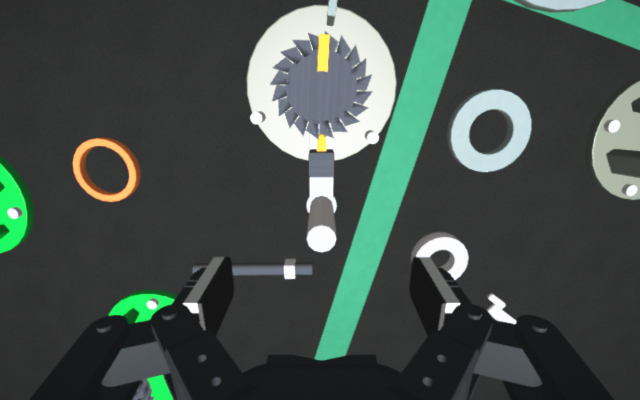

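The pointer runs from (322,70) to (323.5,35) and the tab is at (332,12), so only a few degrees are left.

```bash
cat > meas.py <<'E'
from h import *
import sys
c=cal('wrist'); im=cv2.imread(f'pics/{sys.argv[1]}.png'); hsv=cv2.cvtColor(im,cv2.COLOR_BGR2HSV)
m=cv2.inRange(hsv,(18,120,100),(35,255,255)); n,l,s,ce=cv2.connectedComponentsWithStats(m)
for i in range(1,n):
    if s[i][4]>40: print(s[i],ce[i])
C=np.array([.5827,.196,0]); print('axis px',pix(c,[*C[:2],.116]))
i=max((i for i in range(1,n) if ce[i][1]<120),key=lambda i:s[i][4])
v,u=np.where(l==i); P=np.array([onplane(c,q,.1165) for q in zip(u,v)])
mu=P.mean(0); d=mu-C; ax=np.linalg.svd(P[:,:2]-mu[:2],full_matrices=False)[2][0]; ax*=np.sign(ax@d[:2])
print('pointer centroid ang',np.degrees(np.arctan2(d[1],d[0])),'r',np.hypot(*d[:2]),'edge dir',np.degrees(np.arctan2(ax[1],ax[0])))
y0=0; cv2.imwrite('pics/c_'+sys.argv[1]+'.png',cv2.resize(im[0:150,230:430],(800,600),interpolation=cv2.INTER_CUBIC))
E
python3 meas.py w4
```

```text
[317  34  13  38 403] [322.86848635  52.36228288]
[316 134  11  18 130] [321.03076923 143.46153846]
[ 76 140  59  61 660] [109.49545455 169.77424242]
[ 74 161   6  14  50] [ 76.24 167.8 ]
axis px [320.19678606  86.63490643]
pointer centroid ang 9.739853789967782 r 0.025060308241915186 edge dir 10.863468644590448
```

View pics/c_w4.png

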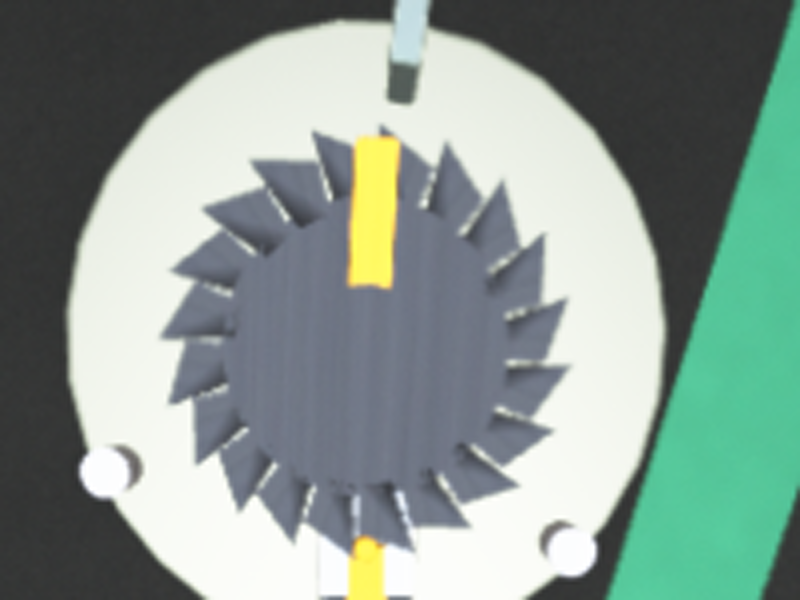

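```bash
python3 - <<'E'
from h import *
c=cal('wrist')
T=np.array([318,130,252,160,207,208,172,270,165,335,172,402,212,460,242,508,295,540,350,552,410,550,465,525,518,488,552,432,567,370,565,300,545,235,503,185,445,145,382,128]).reshape(-1,2)/4+[230,0]
W=np.array([onplane(c,p,.113) for p in T])[:,:2]
A=np.c_[2*W,np.ones(20)]; s=np.linalg.lstsq(A,(W**2).sum(1),rcond=None)[0]; C=s[:2]; print('axis',C,'R',np.sqrt(s[2]+C@C))
for n,uv,z in [('tabtop',(330.9,16.2),.125),('tabbot',(330.1,25),.09),('ptip',(324.3,34.5),.117),('pbase',(322.6,71.5),.117),('post',(321,238),.173),('pinR',(230+572/4,548/4),.105),('pinL',(230+104/4,470/4),.105)]:
    d=onplane(c,uv,z)[:2]-C; print(n,np.degrees(np.arctan2(d[1],d[0])).round(2)%360,np.hypot(*d).round(4))
E
```

```text
axis [0.58266895 0.19464328] R 0.040616526104173364
tabtop 6.88 0.049
tabbot 6.65 0.0501
ptip 11.71 0.0379
pbase 11.61 0.0116
post 194.15 0.1039
pinR 241.98000000000002 0.0601
pinL 127.8 0.0609
```

The axis is at (0.5827, 0.1946), the tab at 6.7° and the pointer at 11.65°. The pins' midpoint gives 6.4° for the tab, which agrees. I need about 5° more clockwise, so I'll regrasp and carry the lever from 194.2° to about 189.2°.

```bash

python3 -m handwheel '{"slide":[[-0.01,-0.001,0.025],[-0.01,0,0.025],[0,0,0.025],[0,0,0.025],[0,0,0]],"dr":[[0,0,0],[0,0,0],[0,0,0],[0,0,0],[0,0,0]],"claw":[-1,-1,-1,-1,-1]}'
python3 -m handwheel '{"slide":[[0,0,0],[0,0,0],[0,0,0],[0,0,0],[0,0,0]],"dr":[[0,0,0],[0,0,0],[0,0,0],[0,0,0],[0,0,0]],"claw":[1,1,1,1,1]}'
python3 -m handwheel '{"slide":[[0,0,0],[0,0,0],[0,0,0],[0,0,0]],"dr":[[0,0,0],[0,0,0],[0,0,0],[0,0,0]],"claw":[1,1,1,1]}'; python3 ang.py
python3 -m handwheel '{"slide":[[0.0001,-0.0037,0],[0.0001,-0.0037,0],[0,0,0],[0,0,0]],"dr":[[0,0,2],[0,0,2],[0,0,0],[0,0,0]],"claw":[1,1,1,1]}'; python3 ang.py
```

```text
time_s: 8.57
ee_pos: [0.4749, 0.1682, 0.1292]
tool_rot: [3.142, 0.013, 0.254]
force: [-1.5, -0.4, -0.3]
finger_gap: 1.001
gripper_force: 0.0
time_s: 8.98
ee_pos: [0.4819, 0.1701, 0.1368]
tool_rot: [3.142, -0.003, 0.254]
force: [0.2, 1.3, 0.2]
finger_gap: 0.298
gripper_force: 0.0
time_s: 9.32
ee_pos: [0.4818, 0.1699, 0.1368]
tool_rot: [3.141, -0.002, 0.254]
force: [-1.2, -1.0, 6.7]
finger_gap: 0.242
gripper_force: 58.4
t 9.32 [0.4818 0.1699 0.1368] r 0.1042 ang 194.5 yaw 14.58 [-1.2 -1.   6.7] 0.24200712588262968
time_s: 9.65
ee_pos: [0.4802, 0.1772, 0.1368]
tool_rot: [3.141, -0.002, 0.185]
force: [-1.7, -0.7, 5.4]
finger_gap: 0.239
gripper_force: 58.5
t 9.65 [0.4802 0.1772 0.1368] r 0.1042 ang 190.39 yaw 10.57 [-1.7 -0.7  5.4] 0.23890251843776503
```

```bash

python3 -m handwheel '{"slide":[[0,-0.002,0],[0,0,0],[0,0,0]],"dr":[[0,0,1],[0,0,0],[0,0,0]],"claw":[1,1,1]}'; python3 ang.py
python3 -m handwheel '{"slide":[[0,0,0],[0,0,0],[0,0,0],[0,0,0],[0,0,0]],"dr":[[0,0,0],[0,0,0],[0,0,0],[0,0,0],[0,0,0]],"claw":[-1,-1,-1,-1,-1]}'
python3 -m handwheel '{"slide":[[0,0,-0.025],[0,0,-0.025],[0,0,-0.025],[0,0,-0.025],[0,0,0]],"dr":[[0,0,0],[0,0,0],[0,0,0],[0,0,0],[0,0,0]],"claw":[-1,-1,-1,-1,-1]}'
python3 -m handwheel '{"slide":[[0.01,0,0],[0.01,0,0],[0,0,0],[0,0,0],[0,0,0]],"dr":[[0,0,0],[0,0,0],[0,0,0],[0,0,0],[0,0,0]],"claw":[-1,-1,-1,-1,-1]}'
python3 look.py w5; python3 meas.py w5
```

```text
time_s: 9.9
ee_pos: [0.4799, 0.179, 0.1368]
tool_rot: [3.141, -0.002, 0.167]
force: [-0.1, -1.5, 6.9]
finger_gap: 0.238
gripper_force: 58.5
t 9.9 [0.4799 0.179  0.1368] r 0.1042 ang 189.4 yaw 9.57 [-0.1 -1.5  6.9] 0.237783125139254
time_s: 10.32
ee_pos: [0.4785, 0.179, 0.135]
tool_rot: [3.142, 0.001, 0.167]
force: [0.5, -0.1, -0.4]
finger_gap: 0.933
gripper_force: 0.0
time_s: 10.73
ee_pos: [0.4824, 0.1801, 0.241]
tool_rot: [-3.14, -0.01, 0.167]
force: [1.4, 0.3, 1.3]
finger_gap: 1.003
gripper_force: 0.0
time_s: 11.15
ee_pos: [0.4977, 0.182, 0.2335]
tool_rot: [3.141, 0.004, 0.167]
force: [-0.0, -0.6, -0.5]
finger_gap: 1.004
gripper_force: 0.0
freewheel 0.9 [ 0.583   0.1963 -0.0018] [321.  90.]
lever_grip 0.73 [0.4793 0.1772 0.1532] [324. 229.]
11.3 [0.4979 0.1822 0.2344] [3.1415e+00 1.8000e-03 1.6700e-01] [ 0.6 -0.4 -0. ] [0.27 0.12 1.85 0.   1.17 1.67]
[[ 0.986  0.166 -0.002]
 [ 0.166 -0.986 -0.   ]
 [-0.002  0.    -1.   ]]
[319  33  13  38 408] [324.46813725  51.88970588]
[317 134  11  18 129] [322.13953488 143.55813953]
[ 87 159  59  59 648] [120.27469136 186.77932099]
[ 85 177   7  18  63] [ 87.9047619  185.65079365]
[133 392  11   8  65] [138.         396.10769231]
axis px [321.70676692  88.36327966]
pointer centroid ang 4.968734223706114 r 0.026830977735090224 edge dir 5.961704721354482
```

View pics/c_w5.png

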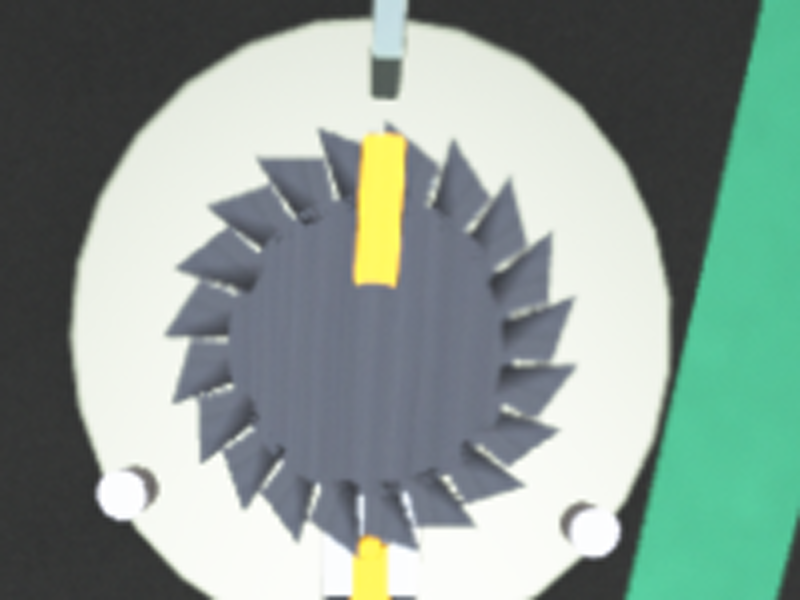

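The pointer's line, from (376,285) to (383,135) in the crop, runs into the tab's foot at (384,98). It turned 4.9° as planned, and the gripper is clear of the post.

```bash
python3 -c "
from plant import bot; print(bot.sign_off())"
```

```text
the job is handed in; nothing more can be done
None
```

I swung the freewheel lever anticlockwise to its stop, then back clockwise until the brass pointer lined up with the tab to within about half a degree, let go and handed the job in at 11.3 s. The clockwise swing took two grips, as I let go once about 5° short to measure.

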